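# Close the lamp supply's service door and secure its captive screw

## Robot

A 7-joint arm with a two-finger parallel gripper is mounted at the origin on the work surface. World frame = base frame: x ahead of the robot, y to its left, z up, the work surface at z = 0. Lengths are in m, angles in rad, forces in N, time in s.
With the tool pointing down it reaches from about 0.4 to 0.85 m from the base axis. Payload 4.4 kg.
Tool frame: the origin (TCP) lies at the very end of the fingers, on their centre line; the grasp point (between the pads) lies 19 mm behind it; x points along the fingers, z is the direction in which the jaws open and shut, and the axes are right-handed (so a half turn about x gives the same grasp; the last joint's range is limited). The gripper opens to 94 mm and grips with 3 to 60 N. Pads are 16 mm wide; open, the fingers measure 119 mm over their backs; the gripper's body (75 mm by 177 mm) begins 78 mm behind the grasp point.
Start: joints at [-1.205, 0.628, 0.038, 1.517, -0.027, 0.996, -0.02], TCP at [0.272, 0.59, 0.205] pointing down, gripper open.
Joint ranges: [-3.06, 3.06], [-0.37, 2.12], [-1.25, 1.32], [0.18, 2.47], [-1.1, 4.24], [0.23, 1.98], [-2.94, 2.94]. Speed limits (rad/s): [2.57, 2.57, 3.14, 3.14, 3.14, 3.14, 3.14].

## Interface

Orientations are given as a 3x3 rotation matrix whose columns are the frame's x, y, z axes.
In Python, from cell import r, snapshot, silhouettes gives the robot as it stands.
- The arm moves only by the tool step_arm, never from a script. Its argument "rows" is a list of rows, each a list of 7 numbers: the opening in per cent of the stroke, from 0 (shut) to 100 (fully open), then the shift along the tool's x, y, z in mm, then the turn, a rotation vector about the tool's x, y, z in degrees. In form: [[claw, dx, dy, dz, rx, ry, rz], ...]. A call has 1 to 20 rows; each row shifts and turns the commanded pose from where the row before left it, along the tool's axes as they then stand; what a row does not reach is not made up. A row lasts 1/8 s, in which the tool goes at most 62.5 mm and 10.7 degrees, less where a joint would pass 70% of its speed; a pose out of reach is approached as far as the arm can. A call with a gripper value outside its range is refused whole. The fingers move at their own pace and stop on an object; the grip force is fixed at half the most. Time passes only in rows, so rows that do not move let the fingers close. It gives the time, the measured TCP pose, the force and the opening at its end, in the units of the state.
- r.sense(): the state, without advancing time (a new reading comes with each control period).
- snapshot(name): name is "side" or "top"; returns a dict with "frame" (384x512x3 uint8, red, green, blue), "mtx" (3x3 intrinsics, pixels), "k1" (the pictures are not rectified: a ray, as slopes to the right and down, at radius r is drawn at 1 + k1 r^2 times it, then the intrinsics apply), "extrinsics" (4x4, takes a point from camera to world coordinates). Camera axes: x right, y down, z forward; pixel columns grow to the right and rows downward; lengths in m; the calibration is good to about 2 mm. A picture is of the moment at which its call begins. There is no depth.
- r.job_done(): hands the job in, once; it reports no verdict.
Trained networks look in a picture, given as the dict that the camera call returned (one of the last four; its "shot" number tells which), for a name from the list of things; names that differ only in an ending like _2 or _b are one class to them, and where a whole thing is asked for, a point or a joint stands for the part that bears it (a point fixed in the world has none). Each returns a list of dicts, best first, with "p" (0 to 1); they miss things now and then, are a little off and sometimes report something else, mostly with a low value. They report only what shows in the picture. A call takes as long as a camera call.
- silhouettes(query, picture): "pixels" (384x512 bool, what is visible of it) and "rect" ([left, top, right, bottom] in pixels, round what is visible of it).
The state is a dict: "clock": time; "qpos": joint angles; "qd": joint speeds; "effort": joint torques, N m; "position": TCP position; "ee_rot": TCP orientation; "wrist_force": force on the tool from outside, world axes, zero at the start; "wrist_torque": the same for the moment, N m; "opening": finger opening in m.
Only numpy, scipy, OpenCV 4.12 (cv2) and the standard library are available. Lean on these libraries where they do the work, as an engineer would, in place of code of your own. Each camera call takes 0.05 s, during which the arm holds its last target. There are 200 camera calls.

## Task

The service door on top of the grey lamp supply was left open after a check. Push the door shut until it seats on its catch; then pull its winged captive screw up out of the door against the spring and turn it clockwise, seen from above, to its stop, so that it stays drawn out when you let go. Leave the bottle and the jar beside it standing where they are.

Things in the scene. Friction and masses are not known exactly. Their poses are not given: they have to be found in the camera images.
- case: The lamp supply: grey steel case 200 (x) x 240 (y) x 90 mm high, fixed to the table. Origin: centre of its underside; z up; its -x side is the front, with the sockets and the catch; the door's hinge is along its back (+x). It stands at a different place and yaw each time.
- door (a joint): Door angle (rad): 0 shut and seated, positive open, front edge raised (at most 1.2). The hinge is stiff: the door stays where left and swings down with 1 to 4 N until about 0.08; there a sprung roller catch must be passed with about 15 N at door_push, then it pulls the door in to 0. Seated, about 20 N upward at the screw pulls it open again.
- door_hinge (a point): Point on the door's hinge axis at the middle of its length, 108 mm behind the case's centre (case +x) and 74 mm above the table. Moves with the case; its frame turns with the door. The axis is parallel to the case's y.
- door_push (a point): Free spot on the door's upper face, good for pushing; 168 mm ahead of the hinge axis, 50 mm to the case's -y side and 23 mm above the hinge axis (door shut: 97 mm above the table). Site z is the door's outward normal. The door is a flat grey plate 206 x 248 x 6 mm, its front edge 211 mm from the hinge axis.
- screw_grip (a point): Where to grip the screw: middle of its upright steel wing, 34 mm long, 10 thick, 28 tall (10 to 38 mm above the door's face; a collar 26 mm wide, 4 high surrounds the stem). In and shut, the point is 26 mm above the face, 168 mm ahead of the hinge, 50 mm to case +y, 123 mm above the table. Site x runs along the wing (parallel to case x when in), z out along the screw axis.
- screw_out (a joint): How far the screw is drawn out of the door (m), 0 (start) to 0.016. A spring pulls it back in: 3.5 N at 0, 7 N at 0.010, 9 N at 0.016. At 0.016 is a hard stop; pulling harder lifts the door off its catch.
- screw_turn (a joint): Turn of the screw (rad), clockwise seen from above positive, 0 to its stop at 1.5. Pushed in it is blocked (about 0.25 of play). Drawn out 10 mm or more it turns with 0.04 N m. It has a short bayonet thread: past 0.5 the thread carries it 9 mm out; at the stop it drops into a seat when let go, staying about 7 mm out at 1.42 to 1.5. Let go before 0.5 it springs back in.
- bottle: White plastic bottle 64 mm across and 150 mm tall, standing upright beside the case. Origin: centre of its base.
- jar: Clear glass jar with a white lid, 70 mm across and 90 mm tall, standing on the other side of the case from the bottle (the two may swap sides). Origin: centre of its base.

How it is judged:
On the way, in this order (a step that is already met when the one before it is completed fails the run):
1. the door is shut and seated on its catch, the screw still in (value of joint door below 0.025 rad and value of joint screw_out below 0.004 m), for 0.2 s.
2. the screw is drawn out against its spring with the door shut (value of joint screw_out above 0.005 m and value of joint door below 0.03 rad), for 0.1 s.
3. the screw is driven clockwise to its stop with the door shut (all of step 2 and value of joint screw_turn above 1.2 rad), for 0.1 s.
At the end, for the whole second after the job is handed in: The door is seated (within 0.025 rad of shut), and the released screw stays drawn out at least 5 mm and turned at least 1.2 rad clockwise (its stop is at 1.5) (value of joint door below 0.025 rad and value of joint screw_turn above 1.2 rad and value of joint screw_out above 0.005 m); the robot touches nothing.
It fails at once if the bottle is moved more than 30 mm or tipped (distance of bottle from where it was at the start of the episode above 0.03 m or angle between bottle's own z axis and vertical above 0.4 rad).
It fails at once if the jar is moved more than 30 mm or tipped (distance of jar from where it was at the start of the episode above 0.03 m or angle between jar's own z axis and vertical above 0.4 rad).
It also fails if it takes over 51 s, if anything falls off the work surface, if the arm or the gripper's body presses on something with over 40 N, if the wrist force passes 120 N, or if a joint passes its speed limit or range.

## Working session

There is one attempt and no reset: what is moved stays moved. The work goes in short steps, Python scripts to look and compute and a tool call to move; the robot and the scene stay as the last step left them, time stands still between calls to the robot, and variables do not carry over. Pictures are saved under pics/ and viewed, about 8 in all and at most 12, crops included, and the job is handed in when it is done.

Besides the shell and the picture viewer there is one more tool, called after "Request:" in YAML: its name, and indented under it one key for each argument. step_arm: Moves the arm, as the interface text tells. Its arguments: {"type":"object","properties":{"rows":{"type":"array"}},"required":["rows"]}

```bash
ls; mkdir -p pics
python3 - <<'E'
from cell import r,snapshot,silhouettes
import cv2,numpy as np
np.set_printoptions(precision=4,suppress=True)
s=r.sense();print(s['clock'],s['position'],s['ee_rot'],s['opening'])
for n in['side','top']:
    p=snapshot(n);cv2.imwrite(f'pics/{n}0.png',p['frame'][:,:,::-1])
    print(n,p['mtx'],p['k1'],p['extrinsics'])
    for q in['case','door','screw_out','bottle','jar']:
        for d in silhouettes(q,p)[:2]:
            ys,xs=np.nonzero(d['pixels']);print(q,d['p'],d['rect'],xs.mean(),ys.mean())
E
```

```text
pics
0.0 [0.2717 0.5898 0.2046] [[-0.0008 -0.9082  0.4185]
 [-0.0017  0.4185  0.9082]
 [-1.     -0.     -0.0019]] 0.09382618409621828
side [[389.0298   0.     254.2928]
 [  0.     389.0298 193.2513]
 [  0.       0.       1.    ]] -0.09193006009370094 [[ 0.9993 -0.0348  0.0124  0.6251]
 [-0.0369 -0.9555  0.2926 -0.2236]
 [ 0.0016 -0.2929 -0.9561  0.899 ]
 [ 0.      0.      0.      1.    ]]
case 0.77 [178.8, 109.1, 298.3, 264.4] 236.61862030286034 191.84384264081405
door 0.8 [202.0, 108.3, 300.3, 237.1] 252.238903217049 177.77521379123115
screw_out 0.64 [229.4, 136.4, 246.6, 151.4] 239.13131313131314 142.2979797979798
bottle 0.66 [215.6, 80.0, 245.9, 120.4] 229.6529894490035 100.84056271981243
jar 0.78 [232.2, 287.6, 266.6, 324.8] 247.15228966986155 303.6794462193823
top [[438.9579   0.     256.7673]
 [  0.     438.9579 194.3238]
 [  0.       0.       1.    ]] -0.10699496962947987 [[-0.0016 -0.9968  0.0795  0.5495]
 [-0.9999  0.0025  0.0111  0.0304]
 [-0.0113 -0.0795 -0.9968  1.0487]
 [ 0.      0.      0.      1.    ]]
case 0.68 [194.9, 146.0, 330.4, 267.8] 263.95039272426624 208.25208763952045
door 0.95 [199.3, 147.0, 332.4, 231.9] 259.13196875841635 189.75289523296524
bottle 0.64 [143.3, 200.8, 180.8, 228.5] 161.33218390804598 215.39885057471264
bottle 0.62 [195.2, 145.6, 333.4, 269.7] 263.7960972383 208.18290061187366
jar 0.62 [347.8, 188.4, 382.9, 219.0] 365.63593932322055 202.60676779463245
```

Run:
```python
import cv2,numpy as np
a=cv2.imread('pics/side0.png')[60:345,130:370];b=cv2.imread('pics/top0.png')[110:300,120:400]
cv2.imwrite('pics/s1.png',cv2.resize(a,None,fx=2.1,fy=2.1,interpolation=2))
cv2.imwrite('pics/t1.png',cv2.resize(b,None,fx=2.8,fy=2.8,interpolation=2))
```

```text
(no output)
```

View pics/s1.png

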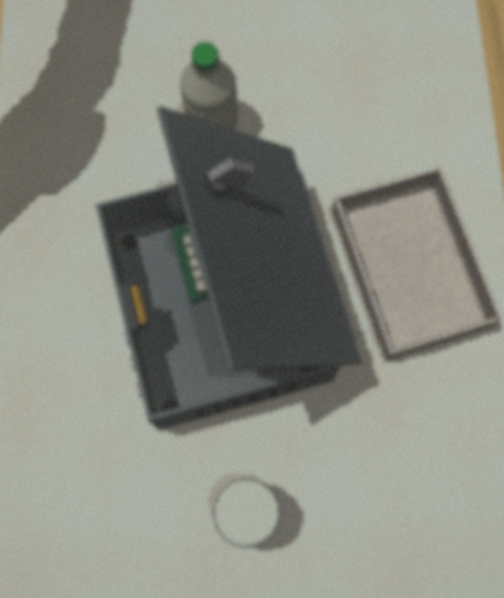

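View pics/t1.png

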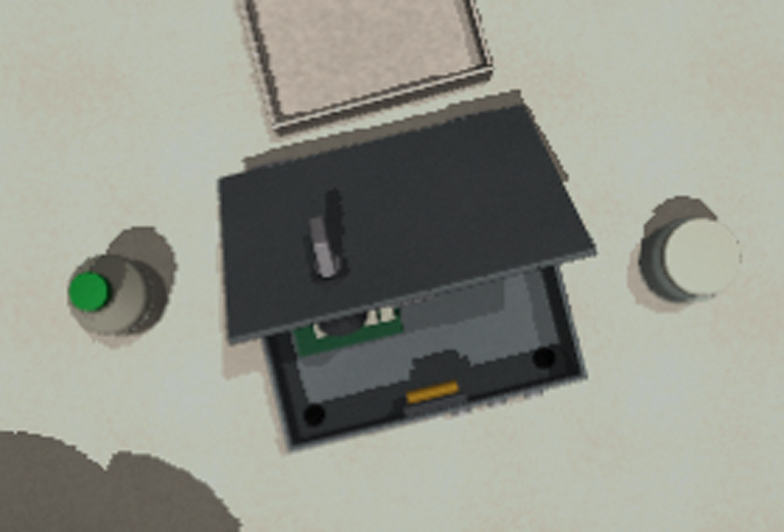

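```bash
cat > h.py <<'E'
import numpy as np,cv2
from scipy.optimize import least_squares
def proj(p,P):
    E=np.linalg.inv(p['extrinsics']);c=np.atleast_2d(P)@E[:3,:3].T+E[:3,3]
    s=c[:,:2]/c[:,2:];s=s*(1+p['k1']*(s**2).sum(1,keepdims=True))
    return s*[p['mtx'][0,0],p['mtx'][1,1]]+p['mtx'][:2,2]
def ray(p,uv,z):
    f=lambda X:(proj(p,[X[0],X[1],z])[0]-uv)
    return least_squares(f,[.6,0]).x
def case(q,P):
    c,s=np.cos(q[2]),np.sin(q[2]);P=np.atleast_2d(P)
    return P@np.array([[c,-s,0],[s,c,0],[0,0,1]]).T+[q[0],q[1],0]
def door(q,P):  # P in hinge frame, door axes; opening raises the front (-x)
    c,s=np.cos(q[3]),np.sin(q[3]);P=np.atleast_2d(P)
    return case(q,P@np.array([[c,0,s],[0,1,0],[-s,0,c]]).T+[.108,0,.074])
E
python3 - <<'E'
from h import *
from cell import snapshot,silhouettes
np.set_printoptions(precision=4,suppress=True)
t=snapshot('top');s=snapshot('side')
D=[[-.211,.124,.023],[-.211,-.124,.023],[-.005,-.124,.023],[-.005,.124,.023]]
C=[[-.1,.12,.09],[-.1,-.12,.09]]
T=np.array([[202.1,231.4],[332.9,200],[306.4,147.5],[198.2,173.6],[223.6,270],[328.9,244.3]])
S=np.array([[206.2,111.4],[241.9,234.3],[300,232.9],[269.5,131.4],[177.1,157.6],[202.4,257.6]])
def f(q):
    P=np.vstack([door(q,D),case(q,C)])
    return np.r_[(proj(t,P)-T).ravel(),(proj(s,P)-S).ravel()]
o=least_squares(f,[.5,.03,.2,.6],loss='soft_l1');print(o.x);print(f(o.x).reshape(-1,2))
q=o.x;np.save('q.npy',q)
q0=q.copy();q0[3]=0
for n,P in[('push',[-.168,-.05,.023]),('grip',[-.168,.05,.049])]:
    print(n,door(q,P),'shut',door(q0,P))
print('hinge',door(q,[0,0,0]))
print('screw pred',proj(t,door(q,[-.168,.05,.049])),proj(s,door(q,[-.168,.05,.049])))
print('bottle',ray(t,[152.1,214.3],.15),ray(s,[227,86],.15)) ; print('jar',ray(t,[370,201.8],.09),ray(s,[247,303],.09))
E
```

```text
[0.586  0.0226 0.239  0.8716]
[[-0.9247 -0.5029]
 [ 0.3723 -1.6046]
 [ 0.1272 -2.2565]
 [-0.9042 -1.6372]
 [-0.9477  0.4306]
 [ 0.9068 -0.3423]
 [-1.3803 -0.9248]
 [-2.5807  2.1008]
 [ 2.7245  0.4942]
 [-0.1307 -0.953 ]
 [-2.1526 -0.5294]
 [-2.6099  2.9   ]]
push [[ 0.6148 -0.0219  0.2174]] shut [[ 0.5395 -0.0402  0.097 ]]
grip [[0.6104 0.08   0.2341]] shut [[0.5158 0.0569 0.123 ]]
hinge [[0.6909 0.0481 0.074 ]]
screw pred [[235.0484 196.5523]] [[239.854  142.3853]]
bottle [0.5804 0.2567] [0.5835 0.2563]
jar [ 0.6089 -0.2077] [ 0.6123 -0.2067]
```

Request:
step_arm:
  rows:
    - [0, -50, 0, 0, 0, 0, 0]
    - [0, -45, 0, 0, -9.6, 0, 0]
    - [0, 0, 0, 0, -9.6, 0, 0]
    - [0, 0, 0, 0, -9.6, 0, 0]
    - [0, 0, 0, 0, -9.6, 0, 0]
    - [0, 0, -13.5, -48.3, 0, 0, 0]
    - [0, 0, -13.5, -48.3, 0, 0, 0]
    - [0, 0, -13.5, -48.3, 0, 0, 0]
    - [0, 0, -13.5, -48.3, 0, 0, 0]
    - [0, 0, -13.5, -48.3, 0, 0, 0]
    - [0, 0, -13.5, -48.3, 0, 0, 0]
    - [0, 0, -13.5, -48.3, 0, 0, 0]
    - [0, 0, -13.5, -48.3, 0, 0, 0]
    - [0, 0, -13.5, -48.3, 0, 0, 0]
    - [0, 0, -13.5, -48.3, 0, 0, 0]
    - [0, 0, -13.5, -48.3, 0, 0, 0]
    - [0, 0, -13.5, -48.3, 0, 0, 0]
    - [0, 0, -13.5, -48.3, 0, 0, 0]
    - [0, 0, -13.5, -48.3, 0, 0, 0]

```text
clock: 3.08
position: [0.616, -0.0235, 0.3007]
ee_rot: [[0.0, -0.972, -0.236], [0.0, -0.236, 0.972], [-1.0, -0.0, 0.0]]
wrist_force: [0.1, -0.6, -0.3]
opening: 0.0003
```

Run:
```python
from h import *
from cell import r
np.set_printoptions(precision=3,suppress=True)
q=np.load('q.npy');s=r.sense();print(s['clock'],s['position'],s['qpos'],s['wrist_force'],s['opening']);print(s['ee_rot'])
R=s['ee_rot'];p=s['position']
for th in[.87,.75,.6,.45,.3,.2,.1,.05,0]:
    q[3]=th;w=door(q,[-.168,-.05,.023])[0];print(th,w,(w-p)@R*1000)
```

```text
3.075 [ 0.616 -0.023  0.301] [-0.02   0.494  0.02   1.486 -0.01   1.161  1.811] [ 0.106 -0.627 -0.304] 0.00029546914537878076
[[ 0.    -0.972 -0.236]
 [ 0.    -0.236  0.972]
 [-1.    -0.     0.   ]]
0.87 [ 0.615 -0.022  0.217] [83.426  1.129  1.837]
0.75 [ 0.599 -0.026  0.205] [95.312 17.629  1.828]
0.6 [ 0.581 -0.03   0.188] [112.805  36.061   1.817]
0.45 [ 0.565 -0.034  0.168] [132.856  51.671   1.808]
0.3 [ 0.553 -0.037  0.146] [155.015  64.11    1.8  ]
0.2 [ 0.547 -0.038  0.13 ] [170.714  70.5     1.796]
0.1 [ 0.543 -0.039  0.114] [186.972  75.29    1.792]
0.05 [ 0.541 -0.04   0.105] [195.261  77.07    1.79 ]
0 [ 0.539 -0.04   0.097] [203.628  78.433   1.789]
```

Request:
step_arm:
  rows:
    - [0, 35, 0, 0, 0, 0, 0]
    - [0, 25, 0, 2, 0, 0, 0]
    - [0, 12, 1, 0, 0, 0, 0]
    - [0, 12, 5, 0, 0, 0, 0]
    - [0, 11, 12, 0, 0, 0, 0]
    - [0, 9, 9, 0, 0, 0, 0]
    - [0, 9, 9, 0, 0, 0, 0]
    - [0, 10, 8, 0, 0, 0, 0]
    - [0, 10, 8, 0, 0, 0, 0]
    - [0, 11, 6, 0, 0, 0, 0]
    - [0, 11, 6, 0, 0, 0, 0]
    - [0, 8, 3, 0, 0, 0, 0]
    - [0, 8, 3, 0, 0, 0, 0]

```text
clock: 4.7
position: [0.5461, -0.0368, 0.1287]
ee_rot: [[-0.001, -0.972, -0.236], [-0.0, -0.236, 0.972], [-1.0, 0.001, 0.0]]
wrist_force: [0.2, -0.2, 0.8]
opening: 0.0003
```

Request:
step_arm:
  rows:
    - [0, 8, 2, 0, 0, 0, 0]
    - [0, 8, 2, 0, 0, 0, 0]
    - [0, 5, 1, 0, 0, 0, 0]

```text
clock: 5.08
position: [0.5419, -0.0379, 0.1092]
ee_rot: [[-0.0, -0.972, -0.236], [0.0, -0.236, 0.972], [-1.0, 0.0, 0.0]]
wrist_force: [-6.8, 1.1, 36.2]
opening: 0.0005
```

Request:
step_arm:
  rows:
    - [0, 3, 0.7, 0, 0, 0, 0]
    - [0, 3, 0.7, 0, 0, 0, 0]

```text
clock: 5.32
position: [0.5411, -0.0381, 0.1054]
ee_rot: [[0.002, -0.972, -0.236], [0.0, -0.236, 0.972], [-1.0, -0.002, -0.0]]
wrist_force: [-4.7, 0.1, 14.7]
opening: -0.0
```

Request:
step_arm:
  rows:
    - [0, 3, 0.7, 0, 0, 0, 0]
    - [0, 2, 0, 0, 0, 0, 0]

```text
clock: 5.58
position: [0.5402, -0.0383, 0.0974]
ee_rot: [[0.001, -0.972, -0.236], [0.0, -0.236, 0.972], [-1.0, -0.001, -0.0]]
wrist_force: [0.6, -0.5, -0.0]
opening: 0.0004
```

Request:
step_arm:
  rows:
    - [0, 1.5, 0, 0, 0, 0, 0]
    - [0, 0, 0, 0, 0, 0, 0]

```text
clock: 5.82
position: [0.5402, -0.0383, 0.0971]
ee_rot: [[0.001, -0.972, -0.236], [0.0, -0.236, 0.972], [-1.0, -0.001, -0.0]]
wrist_force: [-4.5, 0.3, 14.5]
opening: 0.0006
```

Request:
step_arm:
  rows:
    - [60, -30, 0, 0, 0, 0, 0]
    - [60, -50, 0, 0, 0, 0, 0]
    - [60, -50, 0, -20, 0, 0, 0]
    - [60, 0, 0, -50, 0, 0, 0]
    - [60, 0, 0, -50, 0, 0, 0]
    - [60, 0, 0, 0, 0, 0, 0]

```text
clock: 6.58
position: [0.5683, -0.1603, 0.2253]
ee_rot: [[0.0, -0.973, -0.229], [-0.003, -0.229, 0.973], [-1.0, 0.001, -0.003]]
wrist_force: [-0.6, 1.2, 0.2]
opening: 0.0554
```

Run:
```python
from h import *
from cell import r,snapshot,silhouettes
np.set_printoptions(precision=4,suppress=True)
q=np.load('q.npy');q[3]=0
s=r.sense();print(s['clock'],s['position'],s['opening'],s['wrist_force'])
t=snapshot('top');s=snapshot('side')
ims=[]
D=[[-.211,.124,.023],[-.211,-.124,.023],[-.005,-.124,.023],[-.005,.124,.023]]
for n,p in(('t',t),('s',s)):
    im=p['frame'][:,:,::-1]
    c=proj(p,door(q,[-.168,.05,.049]))[0]
    print(n,'pred grip',c,'corners',proj(p,door(q,D)).ravel())
    for d in silhouettes('screw_out',p)[:2]:
        ys,xs=np.nonzero(d['pixels']);print(d['p'],d['rect'],xs.mean(),ys.mean(),cv2.minAreaRect(np.c_[xs,ys].astype(np.float32)),ray(p,[xs.mean(),ys.mean()],.121))
    x0,y0=[int(v) for v in c-[60,70]]
    print('crop',x0,y0)
    big=cv2.resize(im[y0:y0+140,x0:x0+130],None,fx=3,fy=3,interpolation=2)
    ims.append(big)
cv2.imwrite('pics/2.png',np.hstack(ims))
```

```text
6.575 [ 0.5683 -0.1603  0.2253] 0.05540754368201124 [-0.6435  1.165   0.2226]
t pred grip [249.1473 245.3939] corners [220.8913 272.5282 332.4339 244.9664 308.9294 153.3225 199.0008 180.2344]
0.54 [243.5, 242.3, 253.8, 256.6] 248.68041237113403 246.50515463917526 ((248.5, 246.5), (15.0, 7.0), 90.0) [0.5134 0.058 ]
crop 189 175
s pred grip [197.2909 175.7874] corners [172.6672 154.6241 198.3819 262.3383 294.1692 235.4912 261.2629 131.6794]
crop 137 105
```

View pics/2.png

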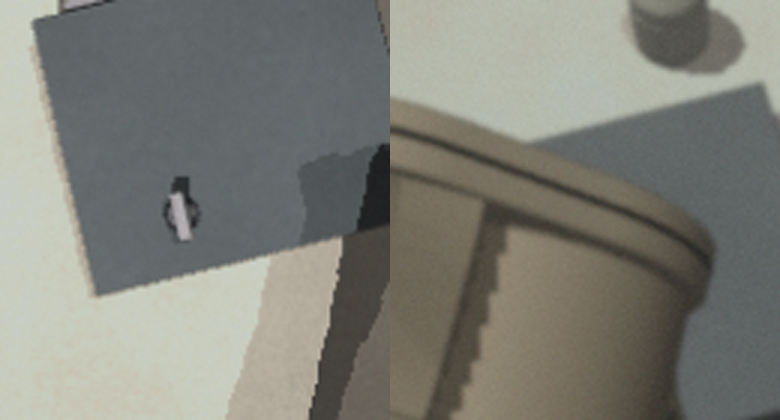

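Request:
step_arm:
  rows:
    - [55, -50, 0, 0, 0, 0, 0]
    - [55, -30, 0, 50, 0, 0, 0]
    - [55, 0, 0, 50, 0, 0, 0]
    - [55, 0, 0, 50, 0, 0, 0]
    - [55, 0, 0, 50, 0, 0, 0]
    - [55, 0, 0, 50, 0, 0, 0]
    - [55, 0, 0, 50, 0, 0, 0]
    - [55, 0, 0, 50, 0, 0, 0]
    - [55, 0, 0, 20, 0, 0, 0]
    - [55, 0, 0, 0, 0, 0, 0]

```text
clock: 8.02
position: [0.4794, 0.2074, 0.3059]
ee_rot: [[-0.001, -0.97, -0.242], [0.001, -0.242, 0.97], [-1.0, 0.0, 0.001]]
wrist_force: [0.8, -0.3, -0.1]
opening: 0.0515
```

Run:
```python
from h import *
from cell import r,snapshot,silhouettes
np.set_printoptions(precision=4,suppress=True)
q=np.load('q.npy');q[3]=0
s=r.sense();print(s['clock'],s['position'],s['opening'],s['wrist_force'])
t=snapshot('top');s=snapshot('side')
ims=[]
for n,p in(('t',t),('s',s)):
    im=p['frame'][:,:,::-1]
    c=proj(p,door(q,[-.168,.05,.049]))[0]
    print(n,'pred grip',c)
    for d in silhouettes('screw_out',p)[:2]:
        ys,xs=np.nonzero(d['pixels']);print(d['p'],d['rect'],xs.mean(),ys.mean(),ray(p,[xs.mean(),ys.mean()],.123))
    x0,y0=[int(v) for v in c-[35,60]]
    print('crop',x0,y0)
    ims.append(cv2.resize(im[y0:y0+150,x0:x0+98],None,fx=4,fy=4,interpolation=2))
cv2.imwrite('pics/3.png',np.hstack(ims))
```

```text
8.025 [0.4794 0.2074 0.3059] 0.0514537500001746 [ 0.8011 -0.3316 -0.0704]
t pred grip [249.1473 245.3939]
0.48 [243.1, 240.5, 257.8, 254.1] 249.01063829787233 246.30851063829786 [0.5139 0.0572]
crop 214 185
s pred grip [197.2909 175.7874]
0.74 [175.0, 132.0, 294.9, 265.4] 232.74442928603912 198.52423829013188 [0.59  0.004]
0.63 [187.6, 170.4, 203.7, 183.0] 197.17177914110428 176.29447852760737 [0.5156 0.0558]
crop 162 115
```

View pics/3.png

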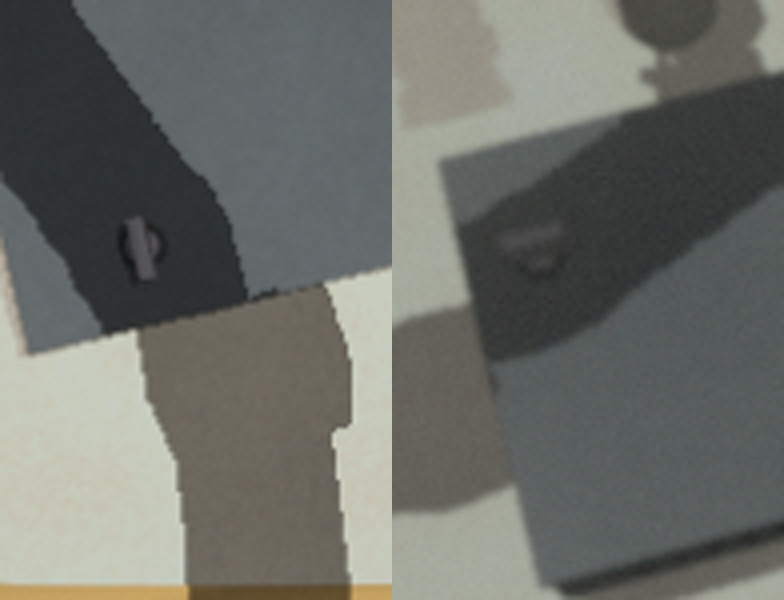

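Request:
step_arm:
  rows:
    - [50, 0, 2, -40, 0, 0, 0]
    - [50, 0, 0, -50, 0, 0, 0]
    - [50, 0, 0, -50, 0, 0, 0]
    - [50, 50, 0, -14.5, 0, 0, 0]
    - [50, 50, 0, 0, 0, 0, 0]
    - [50, 45, 0, 0, 0, 0, 0]
    - [50, 0, 0, 0, 0, 0, 0]

```text
clock: 9.1
position: [0.513, 0.0523, 0.1586]
ee_rot: [[-0.007, -0.972, -0.234], [-0.001, -0.234, 0.972], [-1.0, 0.007, 0.0]]
wrist_force: [0.3, 0.3, 0.7]
opening: 0.0468
```

Run:
```python
from h import *
from cell import r
s=r.sense();print(s['position'],s['wrist_force'],s['qpos'],(np.array([.5147,.0568,.105])-s['position'])@s['ee_rot']*1000)
```

```text
[0.51295175 0.05231493 0.1585737 ] [0.32889686 0.3160226  0.73664771] [-0.1379379   0.5044051  -0.02660252  1.9329566   0.02015019  0.71148198
  1.63066335] [53.55401956 -3.12536503  3.93867048]
```

Request:
step_arm:
  rows:
    - [50, 20, 0, 2, 0, 0, 0]
    - [50, 0, 0, 0, 0, 0, 0]
    - [50, 0, 0, 0, 0, 0, 0]

```text
clock: 9.48
position: [0.5161, 0.0557, 0.1426]
ee_rot: [[0.003, -0.972, -0.236], [0.0, -0.236, 0.972], [-1.0, -0.003, -0.0]]
wrist_force: [0.6, -0.4, -0.7]
opening: 0.0469
```

Run:
```python
from h import *
from cell import r
s=r.sense();print(s['position'],s['wrist_force'],s['ee_rot'],(np.array([.5147,.0568,.105])-s['position'])@s['ee_rot']*1000)
```

```text
[0.51614112 0.05571585 0.14264644] [ 0.63573258 -0.35070906 -0.70225504] [[ 2.58378675e-03 -9.71835774e-01 -2.35644970e-01]
 [ 2.31337749e-04 -2.35645169e-01  9.71839133e-01]
 [-9.99996635e-01 -2.56553866e-03 -3.84034566e-04]] [37.64284287  1.24164063  1.40766695]
```

Request:
step_arm:
  rows:
    - [50, 20, 1, 1.4, 0, 0, 0]
    - [50, 12, 0, 0, 0, 0, 0]
    - [50, 5, 0, 0, 0, 0, 0]
    - [50, 0, 0, 0, 0, 0, 0]

```text
clock: 9.98
position: [0.5138, 0.057, 0.1041]
ee_rot: [[-0.0, -0.972, -0.236], [-0.0, -0.236, 0.972], [-1.0, 0.0, -0.0]]
wrist_force: [0.3, 0.9, -0.2]
opening: 0.0473
```

Request:
step_arm:
  rows:
    - [20, 0, 0, 0, 0, 0, 0]
    - [20, 0, 0, 0, 0, 0, 0]
    - [15, 0, 0, 0, 0, 0, 0]
    - [0, 0, 0, 0, 0, 0, 0]
    - [0, 0, 0, 0, 0, 0, 0]
    - [0, 0, 0, 0, 0, 0, 0]
    - [0, 0, 0, 0, 0, 0, 0]

```text
clock: 10.85
position: [0.5135, 0.0579, 0.1041]
ee_rot: [[-0.0, -0.972, -0.237], [0.001, -0.237, 0.972], [-1.0, -0.0, 0.001]]
wrist_force: [-1.3, 4.2, 2.9]
opening: 0.0098
```

Request:
step_arm:
  rows:
    - [0, -3, 0, 0.7, 0, 0, 0]
    - [0, -3, 0, 0, 0, 0, 0]
    - [0, -3, 0, 0, 0, 0, 0]
    - [0, -3, 0, 0, 0, 0, 0]
    - [0, 0, 0, 0, 0, 0, 0]

```text
clock: 11.48
position: [0.5135, 0.0579, 0.116]
ee_rot: [[0.0, -0.972, -0.236], [0.0, -0.236, 0.972], [-1.0, -0.0, 0.0]]
wrist_force: [1.3, 4.9, -9.0]
opening: 0.0096
```

Request:
step_arm:
  rows:
    - [0, -0.5, 0, 0, 5, 0, 0]
    - [0, 0, 0, 0, 8, 0, 0]
    - [0, 0, 0, 0, 8, 0, 0]
    - [0, 0, 0, 0, 8, 0, 0]
    - [0, 0, 0, 0, 0, 0, 0]

```text
clock: 12.1
position: [0.5135, 0.0582, 0.1164]
ee_rot: [[-0.0, -0.965, 0.263], [0.0, 0.263, 0.965], [-1.0, 0.0, 0.0]]
wrist_force: [2.1, 4.3, -8.2]
opening: 0.0097
```

Run:
```python
from h import *
from cell import r
np.set_printoptions(precision=3,suppress=True)
s=r.sense();print(s['position'],s['wrist_force'],s['wrist_torque'],np.degrees(np.arctan2(s['ee_rot'][1][2],s['ee_rot'][0][2])),s['qpos'])
```

```text
[0.513 0.058 0.116] [ 2.067  4.255 -8.153] [ 1.213 -0.373  0.   ] 74.76178970529412 [-0.249  0.571  0.121  1.977 -0.116  0.6    1.254]
```

Request:
step_arm:
  rows:
    - [0, 0, 0, 0, 9, 0, 0]
    - [0, 0, 0, 0, 9, 0, 0]
    - [0, 0, 0, 0, 9, 0, 0]
    - [0, 0, 0, 0, 9, 0, 0]
    - [0, 0, 0, 0, 9, 0, 0]
    - [0, 0, 0, 0, 7, 0, 0]
    - [0, 0, 0, 0, 3, 0, 0]
    - [0, 0, 0, 0, 0, 0, 0]

```text
clock: 13.1
position: [0.5139, 0.0586, 0.1165]
ee_rot: [[0.0, -0.34, 0.941], [0.001, 0.941, 0.34], [-1.0, 0.001, 0.001]]
wrist_force: [1.7, 4.6, -8.9]
opening: 0.0097
```

Run:
```python
from h import *
from cell import r
np.set_printoptions(precision=3,suppress=True)
s=r.sense();print(s['position'],s['wrist_force'],s['wrist_torque'],np.degrees(np.arctan2(s['ee_rot'][1][2],s['ee_rot'][0][2])),s['qpos'])
```

```text
[0.514 0.059 0.117] [ 1.678  4.621 -8.896] [ 1.162 -0.618 -0.006] 19.850393143838687 [-0.433  0.601  0.398  1.982 -0.383  0.631  0.562]
```

Request:
step_arm:
  rows:
    - [0, 0, 0, 0, 2, 0, 0]
    - [0, 2, 0, 0, 0.5, 0, 0]
    - [0, 1.5, 0, 0, 0, 0, 0]
    - [0, 0, 0, 0, 0, 0, 0]

```text
clock: 13.6
position: [0.5139, 0.0586, 0.1131]
ee_rot: [[0.0, -0.299, 0.954], [0.001, 0.954, 0.299], [-1.0, 0.001, 0.001]]
wrist_force: [2.3, 5.2, -7.1]
opening: 0.0097
```

Run:
```python
from h import *
from cell import r
np.set_printoptions(precision=3,suppress=True)
s=r.sense();print(s['position'],s['wrist_force'],s['wrist_torque'],np.degrees(np.arctan2(s['ee_rot'][1][2],s['ee_rot'][0][2])))
```

```text
[0.514 0.059 0.113] [ 2.273  5.157 -7.078] [ 1.217 -0.51   0.079] 17.389372099607407
```

Request:
step_arm:
  rows:
    - [40, 0, 0, 0, 0, 0, 0]
    - [40, 0, 0, 0, 0, 0, 0]
    - [40, 0, 0, 0, 0, 0, 0]
    - [40, 0, 0, 0, 0, 0, 0]
    - [40, -15, 0, 0, 0, 0, 0]
    - [40, -25, 0, 0, 0, 0, 0]
    - [40, -50, 0, 0, 0, 0, 0]
    - [40, -60, 0, 0, 0, 0, 0]
    - [40, -20, 0, 50, 0, 0, 0]
    - [40, 0, -50, 0, 0, 0, 0]
    - [40, 0, 50, 0, 0, 0, 0]
    - [40, 0, 50, -50, 0, 0, 0]
    - [40, 0, 50, -50, 0, 0, 0]
    - [40, 0, 50, 0, 0, 0, 0]
    - [40, 0, 0, 0, 0, 0, 0]

```text
clock: 15.48
position: [0.4344, 0.1824, 0.2838]
ee_rot: [[-0.0, -0.302, 0.953], [0.002, 0.953, 0.302], [-1.0, 0.002, 0.001]]
wrist_force: [-0.8, -0.1, -0.5]
opening: 0.0376
```

Run:
```python
from h import *
from cell import r,snapshot,silhouettes
np.set_printoptions(precision=4,suppress=True)
q=np.load('q.npy');q[3]=0
s=r.sense();print(s['clock'],s['position'],s['opening'],s['wrist_force'])
t=snapshot('top');s=snapshot('side')
ims=[]
for n,p in(('t',t),('s',s)):
    im=p['frame'][:,:,::-1]
    c=proj(p,door(q,[-.168,.05,.049]))[0]
    x0,y0=[int(v) for v in c-[35,60]]
    ims.append(cv2.resize(im[y0:y0+150,x0:x0+98],None,fx=4,fy=4,interpolation=2))
cv2.imwrite('pics/4.png',np.hstack(ims))
```

```text
15.475 [0.4344 0.1824 0.2838] 0.03760371377652732 [-0.7641 -0.1119 -0.4753]
```

View pics/4.png

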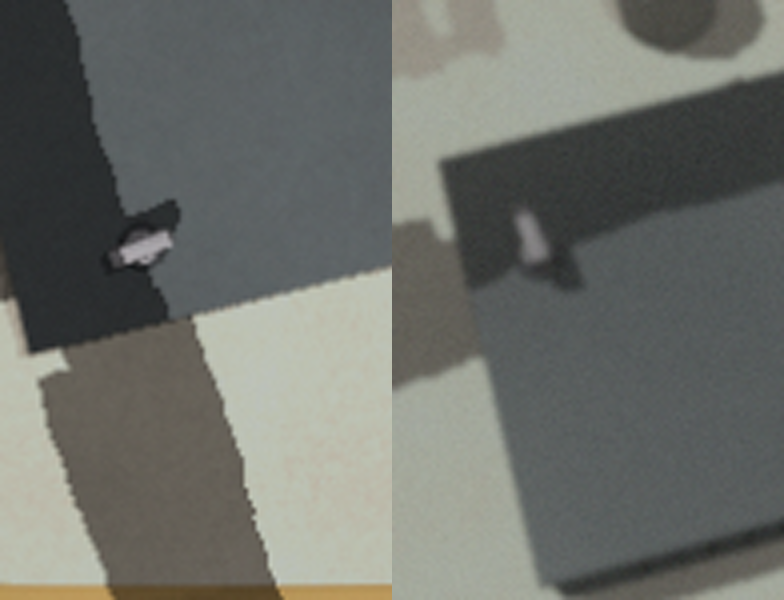

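The wing now lies across the door, at about (141, 247) in the top half of the picture, and the door's corners are where they were when it was seated. The gripper is clear.

```bash
python3 -c "
from cell import r
print(r.job_done())"
```

```text
the job is handed in; nothing more can be done
None
```

I pushed the door shut, drew the screw out, turned it clockwise to its stop and let go. The job was handed in at about 15.6 s of the 51 s allowed. Handing in reports no verdict.

- **Door:** it passed the catch and seated with the fingertip at 97 mm. A further push met 14.5 N without any movement. In the last picture the door's corners are where they were when it was seated.
- **Screw:** I gripped the wing at 9.8 mm and drew it out about 12 mm. I then turned it about 86°, and the wrist moment rose to about 0.08 N m there, which fits the stop. After release the wing is still turned across the door, so it did not spring back.
- **Not measured:** how far the screw stays out. I only inferred it from the wing staying turned.
- **Bottle and jar:** I kept the arm clear of both and felt no unexpected contact, but I did not measure where they stand again at the end.
- **Forces:** the wrist force peaked at 36 N among the readings, at the catch. The gripper ended clear of everything.

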